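# Set the practice portafilter to its mark and tamp it

## Task

Get the practice portafilter on the coffee tray ready: push it round on its cradle until its handle points straight at the green dot (not the red one). Then put the steel tamper into the basket, press it squarely down until the sprung copper plate bottoms out, hold it there a moment, and let go, leaving the tamper standing upright in the basket and the handle still pointing at the green dot. Leave the cup, brush, mug and jug where they are.

Things in the scene. Friction and masses are not known exactly. Their poses are not given: they have to be found in the camera images.
- tray: Pale wooden coffee tray, 330 x 400 mm, 14 mm thick, fixed to the worktop, its place and yaw vary. Its origin is at worktop height, straight under the cradle's upright axis; the tray reaches 210 mm to its own -x (towards the robot), 120 mm to its +x and 200 mm to either side in y. On the axis stands a fixed cradle (68 mm wide rubber foot, then a 48 mm post) up to z = 45 mm.
- portafilter: Steel portafilter on the cradle; it only turns about the cradle's axis, up to 1.4 rad either way from the tray's -x, stiffly (0.25 N m), and stays where left. Handle along its own -x, starting roughly midway between the dots. Origin on the axis at the basket's underside, 45 mm above the worktop; z up. Round basket 74 mm wide, 66 mm bore, rim 36 mm above the origin (81 mm above the worktop).
- handle_tip (a point): Far end of the portafilter's handle, on its centreline, 150 mm from the axis and 63 mm above the worktop. The handle is a level black bar, 28 mm in diameter, from 50 to 150 mm from the axis, with a thin white line along its top.
- green_dot: Flat green dot, 30 mm in diameter, 1.5 mm thick, fixed on the tray top (14 mm above the worktop) about 174 to 202 mm from the cradle's axis, 40 to 55 degrees to one side or the other of the tray's -x direction. Origin at its centre. The handle must point at this one.
- red_dot: Flat red dot of the same size on the other side of the tray; the wrong one. Origin at its centre.
- plate (a joint): How far the sprung plate in the basket is pressed down: 0 at rest (top), 0.010 m fully bottomed. The spring takes about 6 N to start and 14 N to bottom.
- plate_top (a point): Centre of the top of the copper plate, a level disc 63 mm in diameter inside the basket; at rest it lies 12 mm below the rim (69 mm above the worktop). It moves only straight down.
- tamper: Loose steel tamper, standing upright on the tray on one side of the cradle or the other, 92 mm tall, about 0.25 to 0.45 kg. Origin at the centre of its flat underside, z up along its axis. Foot: 55 mm in diameter up to 20 mm high; neck 24 mm; handle: straight cylinder, 34 mm in diameter from 45 to 92 mm above the underside (grip it here).
- cup: Blue espresso cup, 68 mm wide, 62 mm tall, standing on the tray across the cradle from the tamper; leave it alone. Origin at the centre of its underside.
- brush: Cleaning brush, 130 mm long, lying on the tray behind the cradle (further from the robot); leave it alone. Origin at the middle of its underside.
- mug: White mug, 80 mm wide, 95 mm tall, on the worktop left of the tray; leave it alone. Origin at the centre of its underside.
- milk_jug: Steel milk jug, 84 mm wide, 100 mm tall, on the worktop right of the tray; leave it alone. Origin at the centre of its underside.
Not all that is in view belongs to the job. What is shaped like the tamper but purple is not meant.

How it is judged (in metres and radians):
On the way, in this order (a step that is already met when the one before it is completed fails the run):
1. the handle points at the green dot (its centreline passes within 14 mm of the dot's centre) (y of green_dot in the frame of portafilter between -0.014 and 0.014 m and x of green_dot in the frame of portafilter below -0.1 m), for 0.2 s.
2. the handle still pointing at the green dot, the tamper stands upright (within 0.12 rad) on the plate, in the basket, and the plate is bottomed out (pressed more than 8 of its 10 mm) for 0.3 s (all of step 1 and horizontal distance between tamper and plate_top below 0.01 m and z of tamper in the frame of plate_top between -0.005 and 0.005 m and angle between tamper's own z axis and vertical below 0.12 rad and value of joint plate above 0.008 m), for 0.3 s.
At the end, for the whole second after the job is handed in: The handle's centreline passes within 14 mm of the green dot's centre; the tamper, let go, stands at rest in the basket on the plate (within 10 mm of its centre, its underside within 5 mm of the plate, within 0.12 rad of upright) and the plate has sprung back up (pressed less than 4 mm) (all of step 1 and horizontal distance between tamper and plate_top below 0.01 m and z of tamper in the frame of plate_top between -0.005 and 0.005 m and angle between tamper's own z axis and vertical below 0.12 rad and value of joint plate below 0.004 m and linear speed of each of tamper, portafilter below 0.02 m/s); the robot touches nothing.
It fails at once if the cup, brush, mug or milk jug is moved more than 40 mm (distance of any of cup, brush, mug, milk_jug from where it was at the start of the episode above 0.04 m).
It also fails if it takes over 64 s, if anything falls off the work surface, if the arm or the gripper's body presses on something with over 40 N, if the wrist force passes 120 N, or if a joint passes its speed limit or range.

## Robot

A 6-joint arm with a two-finger parallel gripper is mounted at the origin on the work surface. World frame = base frame: x ahead of the robot, y to its left, z up, the work surface at z = 0. Lengths are in mm, angles in degrees, forces in N, time in s.
With the tool pointing down it reaches from about 300 to 850 mm from the base axis. Payload 4.2 kg.
Tool frame: the origin (TCP) lies midway between the tips of the shut fingers; the grasp point (between the pads) lies 19 mm behind it; z points along the fingers, y is the line along which they close (so a half turn about z gives the same grasp; the last joint's range is limited). The gripper opens to 91 mm and grips with 3 to 60 N. Pads are 32 mm wide; open, the fingers measure 118 mm over their backs; the gripper's body (76 mm by 178 mm) begins 60 mm behind the grasp point.
Start: joints at [-77.98, 18.312, 89.639, -0, 72.044, -1.146], TCP at [130.978, -559.902, 188.676] pointing down, gripper open.
Joint ranges: [-177.97, 177.97], [-48.28, 115.42], [12.27, 149.76], [-77.06, 257.06], [2.81, 150.46], [-146.56, 146.56]. Speed limits (degrees/s): [147.25, 147.25, 180, 180, 180, 180].

## Interface

Orientations are given as [roll, pitch, yaw] about the fixed x, y, z axes, in that order (R = Rz(yaw) Ry(pitch) Rx(roll)).
In Python, from workcell import env gives the robot as it stands.
- The arm moves only by the shell command python3 -m jog 'ROWS' [FORCE]. ROWS is a JSON object of lists of equal length, an entry for each row: "jaw": the finger opening in mm, from 0 to 91.2; "slide": the shift along the tool's x, y, z in units of 30 mm (1.0 is 30 mm), a list of three; "spin": the turn about the tool's z in units of 8 degrees (1.0 is 8 degrees). In form: {"jaw": [jaw, ...], "slide": [[dx, dy, dz], ...], "spin": [spin, ...]}. A call has 1 to 10 rows; each row shifts and turns the commanded pose from where the row before left it, along the tool's axes as they then stand; what a row does not reach is not made up. A row lasts 1/10 s, in which the tool goes at most 50 mm and 8.59 degrees, less where a joint would pass 70% of its speed; a pose out of reach is approached as far as the arm can. A call is refused whole if a number of a shift passes 1 or a number of a turn 1, either way. A call with a gripper value outside its range is refused whole. The fingers move at their own pace and stop on an object; FORCE is the grip in N (left out, the last holds). Time passes only in rows, so rows that do not move let the fingers close. It gives the time, the measured TCP pose, the force, the opening and the grip force at its end, in the units of the state.
- env.state(): the state, without advancing time (a new reading comes with each control period).
- env.grab_frame(name): name is "scene" or "top" or "wrist"; returns the picture (400x640x3 uint8, red, green, blue); there is no depth.
- env.camera_model(name): a dict with "fx", "fy", "cx", "cy" (pixels), "camera_from_world" (4x4, takes a point from world to camera coordinates). Camera axes: x right, y up, looking along -z (the intrinsics and any distortion apply to the point x, -y, -z); pixel columns grow to the right and rows downward; lengths in mm; the calibration is good to about 2 mm. The wrist camera is an equidistant fisheye: a pixel r from the principal point sees the ray r / f radians off the axis. A picture is of the moment at which its call begins: read the wrist's pose just before it. camera_model takes no time and is no camera call; for the wrist camera it gives the pose at the moment of the call.
- env.job_done(): hands the job in; it is judged then, once.
The state is a dict: "time_s": time; "qpos": joint angles; "qvel": joint speeds; "effort": joint torques, N m; "ee_pos": TCP position; "ee_rot": TCP orientation; "force": force on the tool from outside, world axes, zero at the start; "torque": the same for the moment, N m; "gripper_width": finger opening in mm; "gripper_force": force on a finger pad.
Only numpy, scipy, OpenCV 4.12 (cv2) and the standard library are available. Lean on these libraries where they do the work, as an engineer would, in place of code of your own. Each camera call takes 0.05 s, during which the arm holds its last target. There are 200 camera calls.

## Working session

There is one attempt and no reset: what is moved stays moved. The work goes in short steps, Python scripts to look and compute and a shell command to move; the robot and the scene stay as the last step left them, time stands still between calls to the robot, and variables do not carry over. Pictures are saved under pics/ and viewed, at most 10 in all, crops included, and the job is handed in when it is done.

```bash
mkdir -p pics; cat > h.py <<'E'
import numpy as np, cv2
from workcell import env
def snap(n,f):
    m=env.camera_model(n); im=env.grab_frame(n); cv2.imwrite('pics/'+f,im[:,:,::-1]); return im,m
def ray(m,u,v):
    T=np.array(m['camera_from_world']); R=T[:3,:3]; o=-R.T@T[:3,3]
    d=R.T@np.array([(u-m['cx'])/m['fx'],-(v-m['cy'])/m['fy'],-1.0]); return o,d
def onz(m,u,v,z):
    o,d=ray(m,u,v); return (o+d*(z-o[2])/d[2]).round(1)
def proj(m,p):
    T=np.array(m['camera_from_world']); c=T[:3,:3]@np.array(p,float)+T[:3,3]
    return (m['cx']+m['fx']*c[0]/-c[2], m['cy']-m['fy']*c[1]/-c[2])
E
python3 - <<'E'
from h import *
for n in('top','scene'):
    im,m=snap(n,n+'0.png'); print(n,{k:m[k] for k in m if k!='camera_from_world'}, ray(m,320,200))
print(env.state())
E
```

```text
top {'fx': 491.04095847901624, 'fy': 491.04095847901624, 'cx': 318.09645599515716, 'cy': 204.11218924797254} (array([ 346.03283332,   25.45902518, 1412.0037929 ]), array([ 0.21025118, -0.02897482, -0.97726151]))
scene {'fx': 378.1715787630224, 'fy': 378.1715787630224, 'cx': 318.9879073855248, 'cy': 199.38009828654305} (array([1408.24517746, -188.2534865 ,  933.10152806]), array([-0.66850768,  0.16247978, -0.72574628]))
{'time_s': 0.1, 'qpos': array([-7.79772753e+01,  1.83474524e+01,  8.97002112e+01,  5.48021447e-04,
        7.20445411e+01, -1.14604418e+00]), 'qvel': array([-0.07062004, -0.08921183, -0.20504382,  0.00658859,  0.0195738 ,
        0.03354962]), 'effort': array([ 8.21661024e-05, -4.13333952e+01, -2.32510060e+01,  7.28723849e-02,
        4.22470970e-02, -5.32895967e-05]), 'ee_pos': array([ 130.89434976, -559.38604989,  187.90427763]), 'ee_rot': array([-1.79907824e+02, -2.36513021e-03,  1.31685976e+01]), 'force': array([-0.35248014, -0.25730483,  0.29191691]), 'torque': array([ 0.01130803, -0.00994959,  0.03958222]), 'gripper_force': 0.0, 'gripper_width': 90.88255815041848}
```

View pics/top0.png

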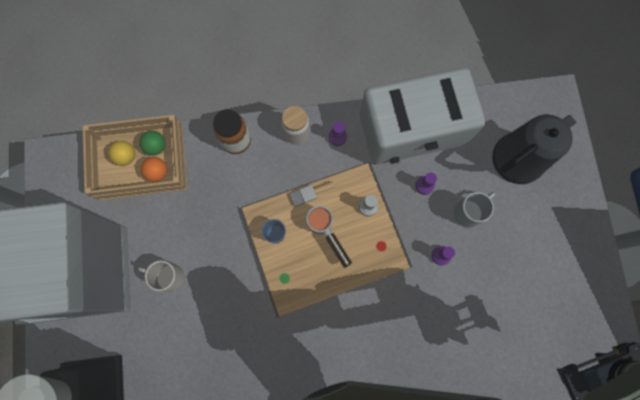

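View pics/scene0.png

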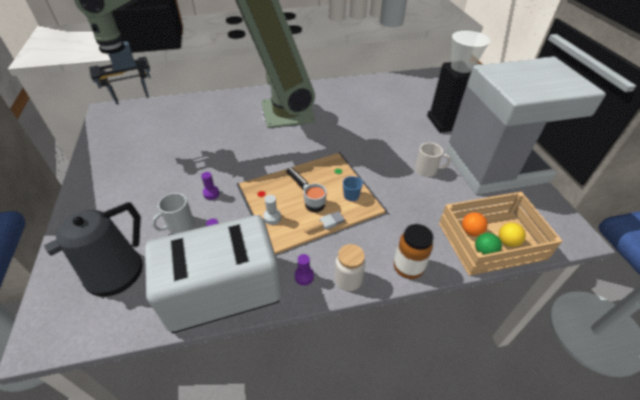

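Top view: basket at (319,219), handle end about (345,262), green dot (284,278), red dot (381,246), steel tamper (369,205), cup (274,231), brush (304,194). Tamper-shaped candidates are grey (369,205) on the tray, and purple at (338,133), (427,183) and (443,255). The grey one on the tray, across the cradle from the cup, is the one meant. I'll confirm it in an enlarged crop.

```bash
python3 - <<'E'
from h import *
im=cv2.imread('pics/top0.png'); m=env.camera_model('top'); ms=env.camera_model('scene')
sc=cv2.imread('pics/scene0.png')
def blobs(im,m,lo,hi,z,tag,box):
    h=cv2.cvtColor(im,cv2.COLOR_BGR2HSV); k=cv2.inRange(h,lo,hi); b=np.zeros_like(k); x0,y0,x1,y1=box; b[y0:y1,x0:x1]=k[y0:y1,x0:x1]
    n,_,s,c=cv2.connectedComponentsWithStats(b)
    for i in range(1,n):
        if s[i,4]>15: print(tag,s[i],c[i].round(1),onz(m,*c[i],z))
B=(240,160,412,316);S=(236,150,388,255)
for img,mm,bx in((im,m,B),(sc,ms,S)):
    blobs(img,mm,(45,100,40),(85,255,255),15.5,'green',bx)
    blobs(img,mm,(172,140,60),(180,255,255),15.5,'red',bx); blobs(img,mm,(0,190,60),(5,255,255),15.5,'red0',bx)
    blobs(img,mm,(0,80,60),(11,185,255),69,'copper',bx)
    blobs(img,mm,(100,80,30),(125,255,255),31,'cup',bx)
    blobs(img,mm,(0,0,100),(180,45,255),70,'grey',bx)
a=cv2.resize(im[160:316,236:412],None,fx=4,fy=4,interpolation=cv2.INTER_CUBIC)[:600]
cv2.imwrite('pics/crop0.png',a)
E
```

```text
green [281 274   8   9  50] [284.1 277.9] [436.4 112.4  15.5]
copper [309 208  21  22 374] [319.  218.7] [582.5  -5.   69. ]
copper [376 241  11  11  97] [381.  245.9] [ 486.1 -164.4   69. ]
cup [263 221   9  15  84] [267.2 228.4] [579.9 144.   31. ]
grey [ 240  160  123   48 3178] [283.7 175.5] [717.8  78.6  70. ]
grey [ 372  160   40  104 1908] [397.6 197.9] [ 613.7 -230.7   70. ]
grey [290 185  27  20 342] [303.2 194.7] [655.6  30.4  70. ]
grey [360 195  18  21 250] [369.9 205.3] [ 602.4 -150.5   70. ]
grey [306 206  42  58 291] [325.5 228.7] [552.4 -19.2  70. ]
grey [240 219  24  73 865] [248.  264.5] [480.9 202.6  70. ]
grey [269 219  17  24  47] [279.3 230. ] [564.8 107.9  70. ]
grey [403 267   9  19 111] [408.2 275.8] [ 396.6 -225.    70. ]
grey [338 288  41  22 580] [358.  298.1] [354.7 -81.8  70. ]
green [335 169   7   5  29] [338.  170.9] [435.5 113.1  15.5]
red0 [259 192   5   4  18] [261.  193.5] [ 491.  -171.6   15.5]
copper [306 187  19  12 178] [314.9 192.4] [575.9  -3.1  69. ]
copper [257 190   9   8  34] [261.1 193.6] [ 545.2 -172.4   69. ]
cup [344 177  19  23 327] [352.1 187.4] [542.9 133.4  31. ]
grey [236 150  87  13 564] [265.8 153.7] [ 351.5 -132.4   70. ]
grey [263 160  63  47 569] [295.1 179.9] [506.6 -55.   70. ]
grey [ 236  165  152   90 4739] [317.9 223.6] [706.  -22.6  70. ]
grey [320 212  24  17 257] [331.2 219.7] [699.6  19.7  70. ]
```

View pics/crop0.png

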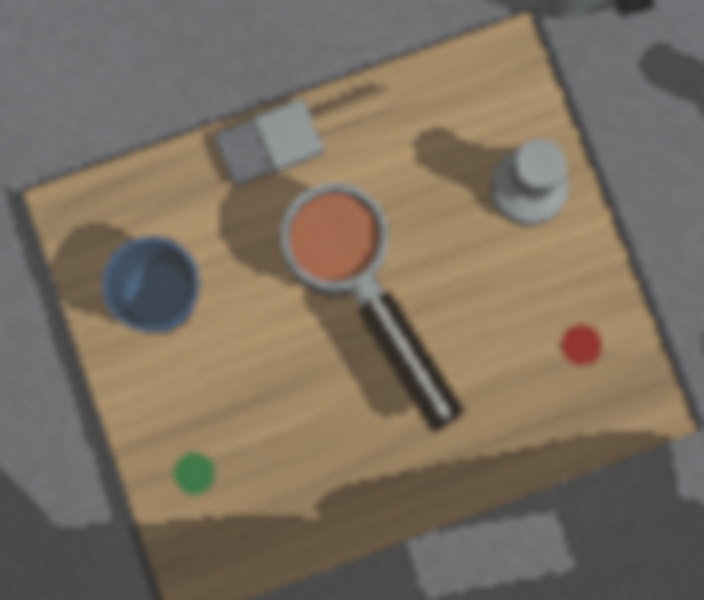

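The crop shows the steel-grey tamper at crop (535,180), with foot and straight handle, not purple. It's the only one on the tray. The handle's white line runs from crop (375,300) to (446,415).

```bash
python3 - <<'E'
from h import *
m=env.camera_model('top'); ms=env.camera_model('scene')
def c(x,y): return ((x+.5)/4-.5+236,(y+.5)/4-.5+160)
P=onz(m,*c(334,238),81); print('rim',P)
print('copper',onz(m,319.0,218.7,69), onz(ms,314.9,192.4,69))
print('tamper top',onz(m,*c(541,164),106),'foot',onz(m,*c(531,188),32))
L0=onz(m,*c(375,300),77);L1=onz(m,*c(446,415),77);print('line',L0,L1)
A=np.array([580,-6]);G=np.array([436.4,112.6])
print('ang handle(-x dir)',np.degrees(np.arctan2(*(A-L1[:2])[::-1])),np.degrees(np.arctan2(*(L0-L1)[:2][::-1])),'goal',np.degrees(np.arctan2(*(A-G)[::-1])),np.linalg.norm(A-G),np.linalg.norm(L1[:2]-A))
for p in((24,188),(532,10),(698,430)): print('tray',onz(m,*c(*p),14))
print('cup rim',onz(m,*c(152,283),76),'red',onz(m,381,245.9,15.5), onz(ms,261,193.5,15.5))
print(proj(ms,[601,-150,106]))
E
```

```text
rim [579.3  -4.9  81. ]
copper [582.6  -5.   69. ] [576.1  -3.3  69. ]
tamper top [ 608.  -150.4  106. ] foot [ 606.4 -150.6   32. ]
line [533.7 -27.5  77. ] [449.8 -65.   77. ]
ang handle(-x dir) 24.377609535042435 24.082764989568453 goal -39.5534807425494 186.24424823333473 142.94418491145416
tray [655.6 212.4  14. ]
tray [ 742.7 -173.2   14. ]
tray [ 422.  -244.9   14. ]
cup rim [564.6 123.   76. ] red [ 491.8 -171.9   15.5] [ 491.  -171.6   15.5]
(np.float64(269.425682574841), np.float64(196.8445001055834))
```

```bash
python3 -m jog '{"jaw":[0,0,0,0,0,0,0,0,0,0],"slide":[[0,0,0],[0,0,0],[0.75,-1,0],[0.75,-1,0],[0.75,-1,0],[0.75,-1,0],[0.75,-1,0],[0.75,-1,0],[0.75,-1,0],[0.75,-1,0]],"spin":[0.85,0.8,0,0,0,0,0,0,0,0]}' 20
```

```text
time_s: 1.1
ee_pos: [311.6, -318.5, 188.4]
ee_rot: [-180.0, 0.0, -0.0]
force: [-0.3, -0.4, -0.2]
gripper_width: 14.3
gripper_force: 0.0
```

```bash
python3 -m jog '{"jaw":[0,0,0,0,0,0,0,0,0,0],"slide":[[0.74,-0.95,0],[0.74,-0.95,0],[0.74,-0.95,0],[0.74,-0.95,0],[0.74,-0.95,0],[0.74,-0.95,0],[0.74,-0.95,0],[0,0,1],[0,0,1],[0,0,0]],"spin":[0,0,0,0,0,0,0,0,0,0]}'
python3 - <<'E'
from h import *
im,m=snap('wrist','w1.png')
E
```

```text
time_s: 2.1
ee_pos: [463.4, -119.3, 125.0]
ee_rot: [-179.9, 0.5, 0.0]
force: [-0.0, 0.4, -1.0]
gripper_width: 0.6
gripper_force: 0.0
```

View pics/w1.png

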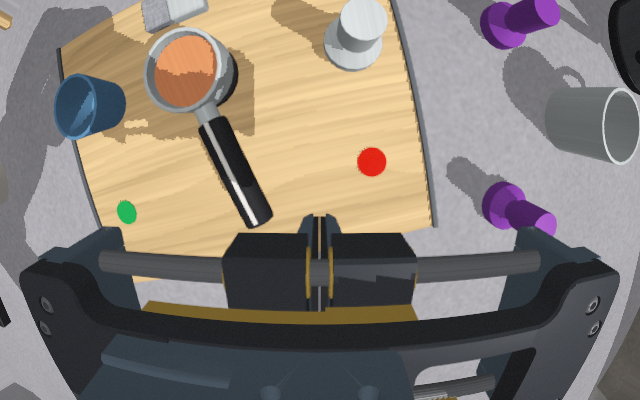

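Wrist view: basket at (187,72), handle tip (260,215), green dot (127,212), red dot (371,162), steel tamper top (363,20) with foot (353,48). The fingers are clear, on the handle's red side. I'll cross-check positions with fisheye rays.

```bash
cat >> h.py <<'E'
def wray(m,u,v):
    x=(u-m['cx'])/m['fx'];y=(v-m['cy'])/m['fy'];r=np.hypot(x,y)
    d=np.array([np.sin(r)*x/r,-np.sin(r)*y/r,-np.cos(r)]); T=np.array(m['camera_from_world']);R=T[:3,:3]
    return -R.T@T[:3,3],R.T@d
def wonz(m,u,v,z):
    o,d=wray(m,u,v); return (o+d*(z-o[2])/d[2]).round(1)
def cen(im,lo,hi,box):
    x0,y0,x1,y1=box;k=cv2.inRange(cv2.cvtColor(im[y0:y1,x0:x1],cv2.COLOR_RGB2HSV),lo,hi)
    n,_,s,c=cv2.connectedComponentsWithStats(k);i=1+np.argmax(s[1:,4]);return c[i]+[x0,y0],s[i]
E
python3 - <<'E'
from h import *
m=env.camera_model('wrist'); im=cv2.imread('pics/w1.png')[:,:,::-1].copy()
g,_=cen(im,(50,120,60),(80,255,255),(60,150,200,240));r,_=cen(im,(0,200,120),(4,255,255),(330,130,420,190))
print(g,wonz(m,*g,15.5),r,wonz(m,*r,15.5))
# copper: both edges of plate at z69 visible? use rim outer edges at z 81: left/right/top/bottom
for p in((146,72),(228,72),(187,28),(170,108)): print('rim',p,wonz(m,*p,81))
for p in((363,20),(340,20),(387,20),(364,43)): print('ttop',p,wonz(m,*p,106))
for p in((324,45),(383,45),(352,70)): print('foot',p,wonz(m,*p,30))
for p in((265,226),(258,217)): print('tip',wonz(m,*p,77))
E
```

```text
[126.19161677 211.92215569] [437.3 112.3  15.5] [371.46215781 161.50402576] [ 492.9 -172.8   15.5]
rim (146, 72) [584.2  28.   81. ]
rim (228, 72) [575.6 -48.2  81. ]
rim (187, 28) [617.5 -11.3  81. ]
rim (170, 108) [550.2   4.2  81. ]
ttop (363, 20) [ 608.3 -150.8  106. ]
ttop (340, 20) [ 607.7 -134.6  106. ]
ttop (387, 20) [ 609.5 -168.   106. ]
ttop (364, 43) [ 590.9 -151.2  106. ]
foot (324, 45) [ 606.3 -124.5   30. ]
foot (383, 45) [ 608.4 -180.3   30. ]
foot (352, 70) [ 582.3 -150.6   30. ]
tip [446.7 -73.8  77. ]
tip [454.8 -68.2  77. ]
```

```bash
python3 -m jog '{"jaw":[0,0,0,0,0,0,0,0,0,0],"slide":[[0.3,0,0.9],[0,0,0.9],[0,0,0.7],[0,0,0],[0,-0.6,0],[0,-0.6,0],[0,-0.6,0],[0,-0.6,0],[0,-0.6,0],[0,-0.6,0]],"spin":[0,0,0,0,0,0,0,0,0,0]}'
python3 -m jog '{"jaw":[0,0,0,0,0,0,0],"slide":[[0,-0.5,0],[0,-0.5,0],[0,-0.4,0],[0,-0.2,0],[0,0,0],[0,0,0],[0,0,0]],"spin":[0,0,0,0,0,0,0]}'
```

```text
time_s: 3.15
ee_pos: [477.6, -12.2, 56.2]
ee_rot: [180.0, -0.3, -0.1]
force: [0.2, -0.9, 0.1]
gripper_width: 0.2
gripper_force: 0.0
time_s: 3.85
ee_pos: [475.8, 34.9, 53.7]
ee_rot: [180.0, -0.0, -0.1]
force: [-0.2, 0.6, -0.6]
gripper_width: 0.5
gripper_force: 0.0
```

```bash
python3 - <<'E'
from h import *
im,m=snap('wrist','w2.png'); t,_=snap('top','t2.png')
cv2.imwrite('pics/c2.png',np.hstack([im[:,:,::-1][:300,100:500],cv2.resize(t[170:300,250:400],None,fx=2.3,fy=2.3)[:299,:,::-1].copy() if 0 else cv2.resize(t[170:300,250:400],(346,300))[:,:,::-1]]))
E
```

```text
(no output)
```

View pics/c2.png

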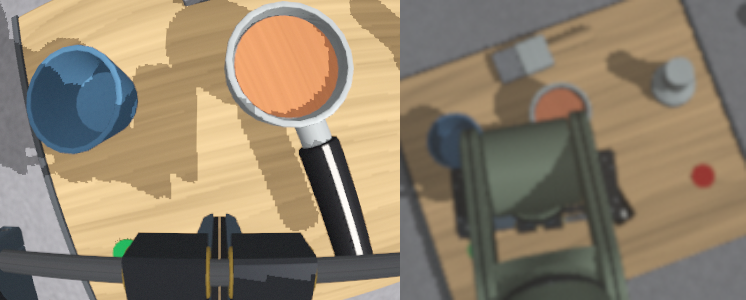

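```bash
python3 - <<'E'
from h import *
print(env.state()['ee_pos'],env.state()['ee_rot'])
m=env.camera_model('wrist')
for p in((427,150),(457,250)): print('line',wonz(m,*p,77))
for p in((326,65),(453,65),(390,4)): print('rim',wonz(m,*p,81))
print('cup rim',wonz(m,175,85,76), 'tipz54', wonz(m,320,216,54))
E
```

```text
[475.72253095  34.91955834  53.59466941] [ 1.79987264e+02  8.33945699e-03 -7.25072923e-02]
line [530.7 -27.8  77. ]
line [466.6 -55.5  77. ]
rim [576.7  31.1  81. ]
rim [581.4 -41.5  81. ]
rim [614.4  -4.6  81. ]
cup rim [571.1 120.1  76. ] tipz54 [483.5  34.3  54. ]
```

The handle hasn't moved and the finger is on the +y side, so it passed over before it was fully down. I'll go back over at height and push slowly, with checks.

```bash
python3 -m jog '{"jaw":[0,0,0,0,0,0,0,0,0,0],"slide":[[0,0,-0.9],[0,0,-0.9],[0,0,0],[0,0.9,0],[0,0.9,0],[0,0.9,0],[0,0.9,0],[0,0.9,0],[0,0.6,0],[0,0,0]],"spin":[0,0,0,0,0,0,0,0,0,0]}'
python3 -m jog '{"jaw":[0,0,0,0,0,0,0],"slide":[[0,0,0.7],[0,0,0.7],[0,0,0.6],[0,0,0],[0,0,0],[0,0,0],[0,0,0]],"spin":[0,0,0,0,0,0,0]}'
python3 -m jog '{"jaw":[0,0,0,0,0,0],"slide":[[0,-0.3,0],[0,-0.3,0],[0,-0.3,0],[0,-0.3,0],[0,-0.3,0],[0,-0.3,0]],"spin":[0,0,0,0,0,0]}'
python3 - <<'E'
from h import *
im,m=snap('wrist','w3.png')
cv2.imwrite('pics/c3.png',im[:300,100:500,::-1])
E
```

```text
time_s: 4.95
ee_pos: [475.1, -119.5, 106.7]
ee_rot: [180.0, 0.1, -0.2]
force: [0.0, 0.1, 1.1]
gripper_width: 0.0
gripper_force: 0.0
time_s: 5.65
ee_pos: [476.3, -117.7, 48.5]
ee_rot: [180.0, -0.1, -0.0]
force: [0.5, 0.5, 0.1]
gripper_width: 0.2
gripper_force: 0.0
time_s: 6.25
ee_pos: [475.3, -63.3, 47.8]
ee_rot: [179.9, 0.0, 0.0]
force: [-1.3, -3.2, 2.6]
gripper_width: 0.5
gripper_force: 1.7
```

View pics/c3.png

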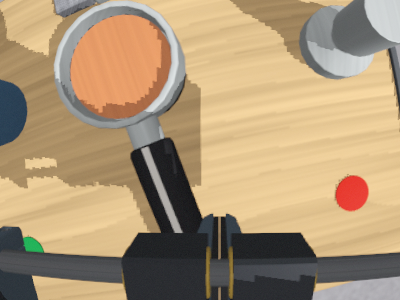

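The finger is in contact on the red-dot side, with the handle at crop (170,190). I'll keep pushing.

```bash
python3 -m jog '{"jaw":[0,0,0,0,0,0,0,0],"slide":[[0,-0.3,0],[0,-0.3,0],[0,-0.3,0],[0,-0.3,0],[0,-0.3,0],[0,-0.3,0],[0,-0.3,0],[0,-0.3,0]],"spin":[0,0,0,0,0,0,0,0]}'
cat > a.py <<'E'
from h import *
import sys
im,m=snap('wrist',sys.argv[1]); h=cv2.cvtColor(im,cv2.COLOR_RGB2HSV)
# white line: bright, low-sat pixels next to black; keep pixels between 55 and 95 mm from the axis at z=77
v,u=np.where(cv2.inRange(h,(0,0,120),(180,70,255))>0); P=[]
for a,b in zip(u,v):
    if b>240: continue
    p=wonz(m,a,b,77); r=np.hypot(p[0]-580,p[1]+5)
    if 60<r<140 and p[0]<545:
        w=im[b,max(a-14,0):a+15].astype(int).max(1)
        if (w[:14]<60).sum()>3 and (w[15:]<60).sum()>3: P.append(p[:2])
P=np.array(P,np.float32); print(len(P))
vx,vy,x0,y0=cv2.fitLine(P,cv2.DIST_HUBER,0,.01,.01).ravel()
print('angle',np.degrees(np.arctan(vy/vx)),'y at x=580:',y0+(580-x0)*vy/vx,'offset to green',((437-x0)*vy-(112.3-y0)*vx))
E
python3 a.py w4.png
```

```text
time_s: 7.1
ee_pos: [477.1, 9.1, 47.9]
ee_rot: [180.0, -0.2, -0.0]
force: [1.9, -3.3, 2.6]
gripper_width: 0.2
gripper_force: 1.7
530
angle -18.72308 y at x=580: -5.348196 offset to green -65.52016
```

```bash
python3 -m jog '{"jaw":[0,0,0,0,0,0],"slide":[[0,-0.3,0],[0,-0.3,0],[0,-0.3,0],[0,-0.2,0],[0,0,0],[0,0,0]],"spin":[0,0,0,0,0,0]}'; python3 a.py w5.png
```

```text
time_s: 7.75
ee_pos: [475.0, 42.0, 47.4]
ee_rot: [-180.0, 0.1, -0.0]
force: [-0.6, 0.0, 1.9]
gripper_width: 0.4
gripper_force: 0.9
816
angle -36.33215 y at x=580: -5.3679886 offset to green -10.070309
```

```bash
python3 -m jog '{"jaw":[0,0,0,0,0,0],"slide":[[0,-0.1,0],[0,-0.1,0],[0,0,0],[0,0,0],[0,0,0],[0,0,0]],"spin":[0,0,0,0,0,0]}'; python3 a.py w6.png
```

```text
time_s: 8.4
ee_pos: [475.5, 47.4, 47.5]
ee_rot: [180.0, 0.0, -0.0]
force: [-0.7, -2.0, 1.7]
gripper_width: 0.7
gripper_force: 1.1
848
angle -38.715088 y at x=580: -5.4623146 offset to green -2.4468079
```

```bash
python3 -m jog '{"jaw":[0,0,0,0,0,0,0,0,0,0],"slide":[[-0.2,0.4,0],[-0.2,0.5,0],[0,0,-0.8],[0,0,-0.9],[0,0,-0.9],[0,0,-0.9],[0.65,0.75,-0.2],[0.75,0.8,0],[0.75,0.8,0],[0.75,0.8,0]],"spin":[0,0,0,0,0,0,0,0,0,0]}'
python3 -m jog '{"jaw":[91,91,91,91,91,91,91],"slide":[[0.75,0.8,0],[0.75,0.8,0],[0.3,0.4,0],[0,0,0],[0,0,0],[0,0,0],[0,0,0]],"spin":[0,0,0,0,0,0,0]}'
python3 - <<'E'
from h import *
im,m=snap('wrist','w7.png');t,_=snap('top','t7.png')
cv2.imwrite('pics/c7.png',np.hstack([im[:300,60:560,::-1],cv2.resize(t[180:300,250:350],(250,300))[:,:,::-1]]))
E
```

```text
time_s: 9.45
ee_pos: [550.5, -75.3, 158.4]
ee_rot: [-180.0, 0.0, -0.0]
force: [0.9, -0.3, 0.0]
gripper_width: 0.3
gripper_force: 0.0
time_s: 10.15
ee_pos: [603.9, -133.1, 159.0]
ee_rot: [-180.0, 0.0, 0.0]
force: [0.7, 0.0, 0.1]
gripper_width: 53.3
gripper_force: 0.0
```

View pics/c7.png

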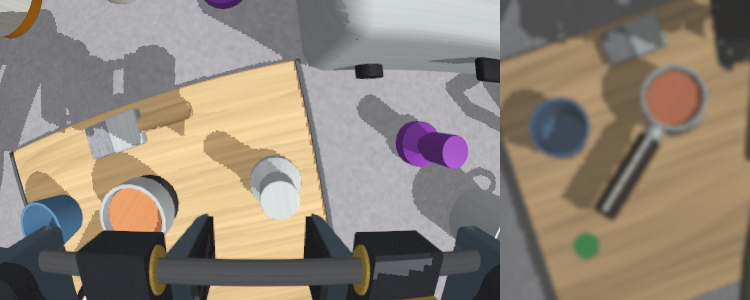

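The top crop shows the handle pointing at the green dot. The wrist view shows the tamper top at (341,200), a little right of centre between the fingers.

```bash
python3 -m jog '{"jaw":[91,91,91,91,91],"slide":[[0,0,0],[0,0,0],[0,0,0],[0,0,0],[0,0,0]],"spin":[0,0,0,0,0]}'
python3 - <<'E'
from h import *
print('tip fitted by z106: ')
im,m=snap('wrist','w8.png')
k=cv2.inRange(cv2.cvtColor(im,cv2.COLOR_RGB2HSV),(0,0,205),(180,40,255));k[:,:290]=0;k[:,380:]=0;k[:160]=0;k[230:]=0
n,_,s,c=cv2.connectedComponentsWithStats(k)
for i in range(1,n):
    if s[i,4]>60:print(s[i],c[i].round(1),wonz(m,*c[i],106),wonz(m,s[i,0],c[i][1],106),wonz(m,s[i,0]+s[i,2],c[i][1],106))
for p in((322,201),(360,201),(341,182),(341,219)):print(wonz(m,*p,106))
for p in((310,182),(361,182)):print('foot',wonz(m,*p,34))
E
```

```text
time_s: 10.75
ee_pos: [604.6, -134.2, 158.6]
ee_rot: [180.0, 0.0, -0.0]
force: [-0.3, 0.5, -0.5]
gripper_width: 90.8
gripper_force: 0.0
tip fitted by z106: 
[ 319  160   41   61 1471] [340.7 195.7] [ 612.6 -152.2  106. ] [ 612.6 -134.1  106. ] [ 612.6 -168.3  106. ]
[ 608.  -136.6  106. ]
[ 608.  -168.5  106. ]
[ 624.2 -152.2  106. ]
[ 592.2 -152.8  106. ]
foot [ 608.9 -124.6   34. ]
foot [ 608.9 -178.8   34. ]
```

```bash
python3 -m jog '{"jaw":[91,91,91,91,91,91,91,91],"slide":[[0.12,0.59,0],[0,0,0],[0,0,0],[0,0,0.8],[0,0,0.8],[0,0,0.8],[0,0,0.8],[0,0,0]],"spin":[0,0,0,0,0,0,0,0]}' 40
python3 -m jog '{"jaw":[20,20,20,20,20,20,20,20,20,20],"slide":[[0,0,0],[0,0,0],[0,0,0],[0,0,0],[0,0,0],[0,0,0],[0,0,0],[0,0,0],[0,0,0],[0,0,0]],"spin":[0,0,0,0,0,0,0,0,0,0]}' 40
```

```text
time_s: 11.6
ee_pos: [605.5, -151.1, 59.2]
ee_rot: [-179.9, 0.4, -0.0]
force: [-1.1, 0.0, 0.6]
gripper_width: 90.9
gripper_force: 0.0
time_s: 12.6
ee_pos: [608.3, -151.5, 62.7]
ee_rot: [-180.0, -0.0, -0.0]
force: [0.3, 1.5, 1.7]
gripper_width: 33.0
gripper_force: 40.0
```

```bash
python3 -m jog '{"jaw":[20,20,20,20,20,20,20,20,20,20],"slide":[[0,0,-0.3],[0,0,-0.5],[0,0,-0.6],[0,0,-0.6],[0,0,-0.6],[0,0,-0.5],[0,0,-0.3],[-0.16,-0.6,0],[-0.16,-0.6,0],[0,0,0]],"spin":[0,0,0,0,0,0,0,0,0,0]}'
python3 - <<'E'
from h import *
im,m=snap('wrist','w9.png');cv2.imwrite('pics/c9.png',cv2.resize(im[100:300,90:390],None,fx=2,fy=2)[:,:,::-1])
import pickle;pickle.dump(m,open('m9.pkl','wb'))
E
```

```text
time_s: 13.6
ee_pos: [596.7, -112.5, 163.6]
ee_rot: [-179.9, 0.2, 0.1]
force: [-0.7, -0.4, -3.7]
gripper_width: 32.8
gripper_force: 40.0
```

View pics/c9.png

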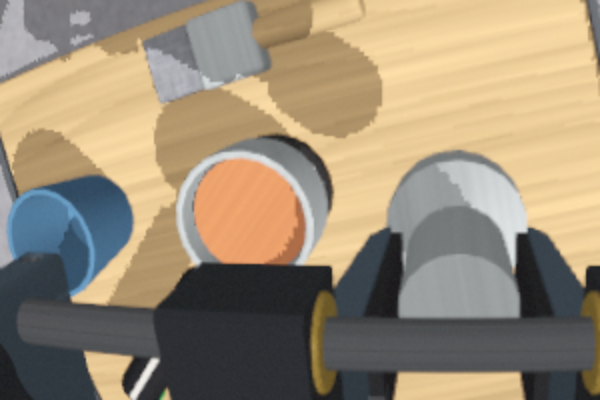

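The tamper hangs upright between the fingers. The basket rim is at crop x 177–313 with its top at (240,150).

```bash
python3 - <<'E'
from h import *
import pickle; m=pickle.load(open('m9.pkl','rb'))
for p in((177,210),(313,213),(240,150)):print(wonz(m,90+p[0]/2,100+p[1]/2,81))
pl=[wonz(m,90+p[0]/2,100+p[1]/2,69) for p in((194,210),(303,213),(240,157))];print('plate',pl)
E
```

```text
[586.7  29.3  81. ]
[585.7 -43.   81. ]
[616.8  -8.3  81. ]
plate [array([583.2,  25.3,  69. ]), array([582.1, -34.8,  69. ]), array([611. ,  -3.5,  69. ])]
```

```bash
python3 -m jog '{"jaw":[20,20,20,20,20,20,20,20,20,20],"slide":[[-0.1,-0.5,0],[-0.1,-0.7,0],[-0.1,-0.7,0],[-0.1,-0.7,0],[-0.1,-0.6,0],[-0.1,-0.4,0],[0,0,0],[0,0,0],[0,0,0],[0,0,0]],"spin":[0,0,0,0,0,0,0,0,0,0]}'
```

```text
time_s: 14.65
ee_pos: [580.8, -8.6, 164.6]
ee_rot: [180.0, -0.0, -0.1]
force: [-0.6, -0.5, -3.3]
gripper_width: 33.4
gripper_force: 40.0
```

```bash
python3 -m jog '{"jaw":[20,20,20,20,20,20,20,20,20,20],"slide":[[-0.03,-0.09,0],[0,0,0.25],[0,0,0.25],[0,0,0.25],[0,0,0.25],[0,0,0.2],[0,0,0.2],[0,0,0],[0,0,0],[0,0,0]],"spin":[0,0,0,0,0,0,0,0,0,0]}'
```

```text
time_s: 15.65
ee_pos: [580.2, -5.2, 123.0]
ee_rot: [180.0, -0.1, -0.0]
force: [-0.6, -0.7, -4.0]
gripper_width: 33.0
gripper_force: 40.0
```

```bash
python3 -m jog '{"jaw":[20,20,20,20,20,20,20],"slide":[[0,0,0.1],[0,0,0.1],[0,0,0.1],[0,0,0.1],[0,0,0],[0,0,0],[0,0,0]],"spin":[0,0,0,0,0,0,0]}'
python3 -m jog '{"jaw":[20,20,20,20,20],"slide":[[0,0,0.05],[0,0,0.05],[0,0,0],[0,0,0],[0,0,0]],"spin":[0,0,0,0,0]}'
```

```text
time_s: 16.35
ee_pos: [580.6, -5.0, 112.1]
ee_rot: [-180.0, -0.1, -0.0]
force: [-1.0, 0.5, 6.9]
gripper_width: 33.0
gripper_force: 40.0
time_s: 16.85
ee_pos: [580.7, -5.0, 109.5]
ee_rot: [-180.0, -0.2, -0.0]
force: [-1.3, 1.5, 8.4]
gripper_width: 33.0
gripper_force: 40.0
```

```bash
python3 -m jog '{"jaw":[20,20,20,20],"slide":[[0,0,0.06],[0,0,0.04],[0,0,0],[0,0,0]],"spin":[0,0,0,0]}'
python3 -m jog '{"jaw":[20,20,20,20,20],"slide":[[0,0,0.04],[0,0,0],[0,0,0],[0,0,0],[0,0,0]],"spin":[0,0,0,0,0]}'
```

```text
time_s: 17.25
ee_pos: [580.9, -5.0, 107.4]
ee_rot: [-180.0, -0.2, -0.0]
force: [-3.4, 1.3, 11.5]
gripper_width: 33.1
gripper_force: 40.0
time_s: 17.75
ee_pos: [581.2, -4.9, 107.3]
ee_rot: [-180.0, -0.3, -0.0]
force: [-4.2, 1.2, 17.7]
gripper_width: 32.6
gripper_force: 40.0
```

```bash
python3 -m jog '{"jaw":[20,20,20,20,20],"slide":[[0,0,0.03],[0,0,0],[0,0,0],[0,0,0],[0,0,0]],"spin":[0,0,0,0,0]}'
python3 -m jog '{"jaw":[20,20,20,20,20,20,20,20],"slide":[[0,0,-0.1],[0,0,-0.1],[0,0,-0.1],[0,0,-0.05],[0,0,-0.03],[0,0,0],[0,0,0],[0,0,0]],"spin":[0,0,0,0,0,0,0,0]}'
```

```text
time_s: 18.25
ee_pos: [581.4, -4.9, 107.2]
ee_rot: [-180.0, -0.3, -0.0]
force: [-5.6, 1.5, 21.0]
gripper_width: 33.3
gripper_force: 40.0
time_s: 19.05
ee_pos: [580.2, -5.1, 114.1]
ee_rot: [-180.0, -0.0, -0.0]
force: [-0.4, 2.6, 5.1]
gripper_width: 32.8
gripper_force: 40.0
```

```bash
python3 -m jog '{"jaw":[20,20,20,20],"slide":[[0,0,-0.05],[0,0,-0.04],[0,0,0],[0,0,0]],"spin":[0,0,0,0]}'
python3 -m jog '{"jaw":[36,38,40,44,50,60,70,80,91,91],"slide":[[0,0,0],[0,0,0],[0,0,0],[0,0,0],[0,0,0],[0,0,0],[0,0,0],[0,0,0],[0,0,0],[0,0,0]],"spin":[0,0,0,0,0,0,0,0,0,0]}' 20
python3 -m jog '{"jaw":[91,91,91,91,91,91,91,91],"slide":[[0,0,0],[0,0,0],[0,0,-0.3],[0,0,-0.7],[0,0,-0.7],[0,0,-0.7],[0,0,-0.7],[0,0,0]],"spin":[0,0,0,0,0,0,0,0]}'
python3 -m jog '{"jaw":[91,91,91,91,91,91,91,91],"slide":[[-0.7,0,0],[-0.7,0.7,0],[-0.7,0.8,0],[-0.7,0.8,0],[-0.7,0.8,0],[0,0.8,0],[0,0.5,0],[0,0,0]],"spin":[0,0,0,0,0,0,0,0]}'
python3 - <<'E'
from h import *
im,m=snap('wrist','w10.png');t,_=snap('top','t10.png')
cv2.imwrite('pics/c10.png',np.hstack([im[:300,:450,::-1],cv2.resize(t[180:300,250:370],(300,300))[:,:,::-1]]))
E
```

```text
time_s: 19.45
ee_pos: [579.9, -5.1, 116.5]
ee_rot: [180.0, -0.0, -0.0]
force: [0.4, 1.5, 2.5]
gripper_width: 33.0
gripper_force: 40.0
time_s: 20.45
ee_pos: [579.8, -5.2, 116.7]
ee_rot: [180.0, -0.0, -0.0]
force: [-0.5, -0.5, 0.2]
gripper_width: 87.2
gripper_force: 0.0
time_s: 21.25
ee_pos: [581.9, -5.2, 213.4]
ee_rot: [180.0, -0.4, -0.0]
force: [0.9, -0.1, -0.2]
gripper_width: 91.1
gripper_force: 0.0
time_s: 22.05
ee_pos: [474.7, -138.3, 209.1]
ee_rot: [180.0, 0.0, -0.2]
force: [1.0, 0.1, -0.1]
gripper_width: 91.2
gripper_force: 0.0
```

View pics/c10.png

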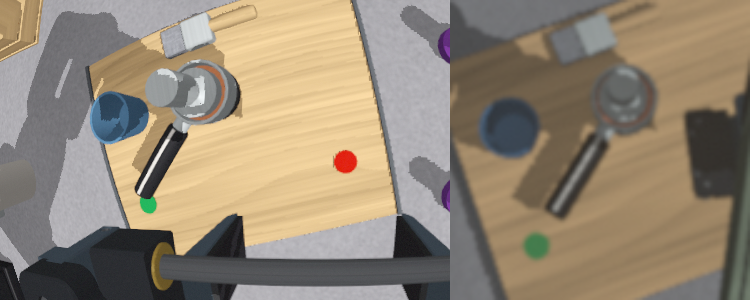

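The tamper stands upright in the basket, with its top at (173,87), and the handle points at the green dot at (148,205). I'll check both with numbers, then hand in.

```bash
python3 a.py w11.png; python3 - <<'E'
from h import *
m=env.camera_model('wrist'); print('tamper top',wonz(m,167,86,161))
E
```

```text
227
angle -38.680466 y at x=580: -5.252735 offset to green -2.3951302
tamper top [579.5  -8.4 161. ]
```

```bash
python3 -c "
from workcell import env
print(env.job_done())"
```

```text
the job is handed in; nothing more can be done
None
```

I handed the job in after about 22 s of robot time; the judge gave no verdict. My last check had the handle's line about 2.4 mm off the green dot's centre. The tamper had been pressed to the bottom at about 21 N and held, then was let go and left standing upright in the basket, and I never touched the cup, brush, mug or jug.

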